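# Open the yellow waffle maker halfway

## Robot

A 6-joint arm with a two-finger parallel gripper is mounted at the origin on a cart in front of the work surface, level with it; the furniture and walls round the work are solid. World frame = base frame: x ahead of the robot, y to its left, z up, the work surface at z = 0. Lengths are in m, angles in rad, forces in N, time in s.
With the tool pointing down it reaches from about 0.25 to 0.8 m from the base axis. Payload 8.5 kg.
Tool frame: the origin (TCP) lies at the very end of the fingers, on their centre line; the grasp point (between the pads) lies 19 mm behind it; z points along the fingers, y is the line along which they close (so a half turn about z gives the same grasp; the last joint's range is limited). The gripper opens to 85 mm and grips with 20 to 120 N. Pads are 22 mm wide; open, the fingers measure 114 mm over their backs; the gripper's body (76 mm by 85 mm) begins 54 mm behind the grasp point. The pads swing forward as they close: fully open they stand 13 mm farther back than shut.
Start: joints at [1.134, 0.238, -0.013, 1.319, 0, 1.571], TCP at [0.222, 0.476, 0.231] pointing down, gripper open.
Joint ranges: [-2.66, 2.66], [-1.03, 1.9], [-1.14, 1.46], [-1.82, 2.27], [-1.45, 1.34], [-3.14, 3.14]. Speed limits (rad/s): [2.22, 2.22, 2.79, 3.14, 3.14, 3.14].

## Interface

Orientations are given as a rotation vector (axis times angle).
In Python, from rig import * gives the robot as it stands. The module is installed in compiled form; this text tells all that it offers.
- The arm moves only by the tool play_rows, never from a script. Its argument "rows" is a list of rows, each an object of numbers: "wx", "wy", "wz": the turn, a rotation vector about the tool's x, y, z in units of 5 degrees (1.0 is 5 degrees); "dx", "dy", "dz": the shift along the tool's x, y, z in mm; "claw": the closure, from -1 (fully open) to 1 (shut), so that 0 is half open. In form: [{"wx": .., "wy": .., "wz": .., "dx": .., "dy": .., "dz": .., "claw": ..}, ...]. A call has 1 to 12 rows; each row is the pose to reach, as a shift and turn from the pose commanded when the call began, along the tool's axes at that moment; what a row does not reach only later rows make up. A row lasts 1/12 s, in which the tool goes at most 41.7 mm and 7.16 degrees, less where a joint would pass 70% of its speed; a pose out of reach is approached as far as the arm can. A call with a gripper value outside its range is refused whole. The fingers move at their own pace and stop on an object; "squeeze" is the grip in N (left out, the last holds). Time passes only in rows, so rows that repeat a pose let the fingers close. It gives the time, the measured TCP pose, the force, the opening and the grip force at its end, in the units of the state.
- sense(): the state, without advancing time (a new reading comes with each control period).
- snapshot(name): name is "scene" or "top" or "wrist"; returns the picture (480x640x3 uint8, red, green, blue); there is no depth.
- camera_params(name): a dict with "fov_y" (degrees; the focal length in pixels is half the picture's height over the tangent of half this angle, whatever the lens; pixels are square), "cx", "cy" (the principal point, pixels), "extrinsics" (4x4, takes a point from camera to world coordinates). Camera axes: x right, y down, z forward; pixel columns grow to the right and rows downward; lengths in m; the calibration is good to about 2 mm. A picture is of the moment at which its call begins: read the wrist's pose just before it. camera_params takes no time and is no camera call; for the wrist camera it gives the pose at the moment of the call.
- job_done(): hands the job in; it is judged then, once.
The state is a dict: "t": time; "joint_positions": joint angles; "qd": joint speeds; "joint_efforts": joint torques, N m; "eef_pos": TCP position; "ee_rot": TCP orientation; "contact_force": force on the tool from outside, world axes, zero at the start; "wrist_torque": the same for the moment, N m; "opening": finger opening in m; "grasp_force": force on a finger pad.
Only numpy, scipy, OpenCV 4.12 (cv2) and the standard library are available. Lean on these libraries where they do the work, as an engineer would, in place of code of your own. Each camera call takes 0.05 s, during which the arm holds its last target. There are 200 camera calls.

## Task

Two mini waffle makers stand closed, or all but closed, on the pantry worktop. Raise the lid of the yellow one to about 60 degrees from closed, so that its plates can air, and let go so that it stays there. Leave the blue one closed.

Things in the scene. Friction and masses are not known exactly. Their poses are not given: they have to be found in the camera images.
- yellow_lid (a joint): Opening of the yellow waffle maker's lid, rad: 0 closed, growing as its near edge (robot's side) rises; 1.05 is 60 degrees, stop at 1.75. Stiff hinge at the back: 2 to 5 N at the knob moves it; it stays where it is left. Lid: round, yellow, 97 mm across, 22 thick, its top 64 above the worktop; the base, 98 across, is fixed to the worktop.
- yellow_knob (a point): Centre of the yellow lid's black pull knob: a disc 18 mm in diameter, 18 wide; pinched on its flat ends (along the hinge line) it turns between the fingers. It sits on a 9 wide stem, 30 beyond the lid's near edge; nothing below it. Closed: 130 from the hinge towards the robot, 50 above the worktop. Axes turn with the lid; closed: x level towards the hinge, y along the hinge line, z up.
- yellow_hinge (a point): Middle of the yellow waffle maker's hinge line, at its back, 40 mm above the worktop. Axes (fixed): x level, away from the knob's side, y along the hinge line, z up. The knob's centre lies 130 along -x and 10 along +z from here when closed; opening turns it about +y, up and away from the robot. Wall cupboards overhang the worktop behind (from x about 0.63 m, under 0.6 m up).
- blue_lid (a joint): Opening of the lid of the other waffle maker, alike in shape but blue, in rad: 0 closed. It is to stay closed.

How it is judged:
At the end, for the whole second after the job is handed in: The yellow lid stands still at 60 degrees from closed, within about 11 degrees (0.85 to 1.25 rad), and the blue lid is still closed (below 0.25 rad) (value of joint yellow_lid between 0.85 and 1.25 rad and velocity of joint yellow_lid between -0.05 and 0.05 rad/s and value of joint blue_lid below 0.25 rad); the robot touches nothing.
It fails at once if the blue lid was raised (above 0.35 rad) (value of joint blue_lid above 0.35 rad).
It also fails if it takes over 35 s, if anything falls off the work surface, if the arm or the gripper's body presses on something with over 40 N, if the wrist force passes 120 N, or if a joint passes its speed limit or range.

## Working session

There is one attempt and no reset: what is moved stays moved. The work goes in short steps, Python scripts to look and compute and a tool call to move; the robot and the scene stay as the last step left them, time stands still between calls to the robot, and variables do not carry over. Pictures are saved under pics/ and viewed, at most 10 in all, crops included, and the job is handed in when it is done.

Besides the shell and the picture viewer there is one more tool, called after ">>>" as name(argument=value, ...), one argument or row to a line, values as JSON. play_rows: Moves the arm, as the interface text tells. Its arguments: {"type":"object","properties":{"rows":{"type":"array"},"squeeze":{"type":"number"}},"required":["rows"]}

```bash
mkdir -p pics
python3 - <<'E'
from rig import *
import cv2,numpy as np
print(sense())
for n in("scene","top"):
    im=snapshot(n);cv2.imwrite(f"pics/{n}0.png",im[...,::-1]);p=camera_params(n);print(n,p)
E
```

```text
{'t': 0.0, 'joint_positions': array([ 1.13399189e+00,  2.38753772e-01, -1.42488097e-02,  1.31920312e+00,
       -4.34764743e-06,  1.57079514e+00]), 'qd': array([-0.00196709, -0.00101075, -0.00047503, -0.00185272, -0.00295997,
       -0.00039588]), 'joint_efforts': array([ 1.20663073e-03, -5.38775074e+01,  3.46437192e+01,  1.83544646e-02,
        5.09906911e-06,  2.12157545e-05]), 'eef_pos': array([0.22192465, 0.47532977, 0.23069392]), 'ee_rot': array([-6.80621887e-01, -3.06666947e+00,  2.16251594e-03]), 'contact_force': array([ 0.93090204,  0.20253454, -0.03146537]), 'wrist_torque': array([ 0.00943549, -0.02137723, -0.03206575]), 'grasp_force': 0.0, 'opening': 0.08538176849431196}
scene {'fov_y': 52.36669077095253, 'cx': 320.4711408197524, 'cy': 244.419898832243, 'extrinsics': array([[ 0.47841653, -0.6463905 ,  0.59438788,  0.02236687],
       [-0.87812972, -0.35401922,  0.3218052 , -0.29922155],
       [ 0.00241291, -0.67590659, -0.73698335,  0.71258825],
       [ 0.        ,  0.        ,  0.        ,  1.        ]])}
top {'fov_y': 49.15678247500056, 'cx': 318.76472640598234, 'cy': 242.19284822610643, 'extrinsics': array([[ 0.02270014, -0.99681342,  0.07647032,  0.43841642],
       [-0.99937302, -0.02054642,  0.02883412, -0.0355863 ],
       [-0.02717105, -0.07707692, -0.99665485,  0.96179641],
       [ 0.        ,  0.        ,  0.        ,  1.        ]])}
```

View pics/top0.png

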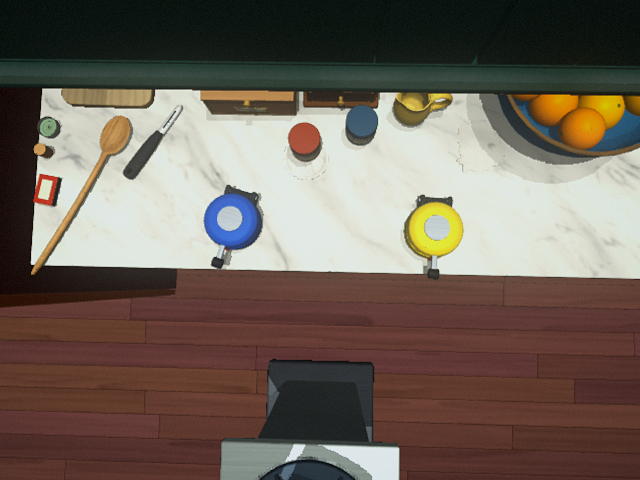

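View pics/scene0.png

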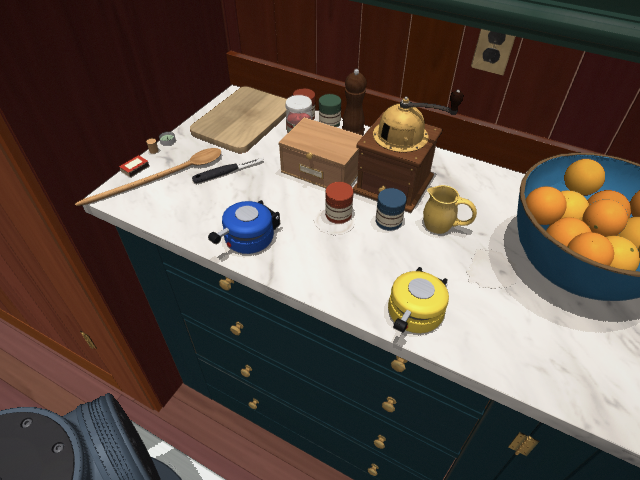

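The top view shows the yellow lid at about (435,229), its knob at (433,273) and its hinge block at about (434,200). The blue one is at (231,220). In the scene view the yellow knob is near (401,325).

```bash
cat > h.py <<'E'
from rig import *
import cv2,numpy as np
from scipy.spatial.transform import Rotation as R
def ray(n,u,v,p=None):
    p=p or camera_params(n);f=240/np.tan(np.radians(p["fov_y"]/2));E=p["extrinsics"]
    return E[:3,3],E[:3,:3]@np.array([(u-p["cx"])/f,(v-p["cy"])/f,1.])
def plane(n,u,v,z,p=None):
    o,d=ray(n,u,v,p);return o+d*(z-o[2])/d[2]
def proj(n,X,p=None):
    p=p or camera_params(n);f=240/np.tan(np.radians(p["fov_y"]/2));E=p["extrinsics"]
    c=E[:3,:3].T@(np.array(X)-E[:3,3]);return c[:2]/c[2]*f+[p["cx"],p["cy"]]
def tri(a,b):
    (o1,d1),(o2,d2)=a,b
    s=np.linalg.lstsq(np.c_[d1,-d2],o2-o1,rcond=None)[0]
    A,B=o1+d1*s[0],o2+d2*s[1];return (A+B)/2,np.linalg.norm(A-B)
def hsv(im): return cv2.cvtColor(im,cv2.COLOR_RGB2HSV)
E
python3 - <<'E'
from h import *
t=cv2.imread("pics/top0.png")[...,::-1].copy();s=cv2.imread("pics/scene0.png")[...,::-1].copy()
def yel(im,c,r):
    h=hsv(im);m=cv2.inRange(h,(22,150,80),(34,255,255))
    k=np.zeros_like(m);cv2.circle(k,c,r,255,-1);return m&k
m=yel(t,(435,229),42);P=np.argwhere(m)[:,::-1].astype(np.float32);(c,r)=cv2.minEnclosingCircle(P);print("lid top px",c,r)
L=plane("top",*c,0.053);print("lid centre",L, "radius m",np.linalg.norm(plane("top",c[0]+r,c[1],.06)-plane("top",*c,.06)))
# silver disc
h=hsv(t)
# dark knob
def dark(im,u0,u1,v0,v1,thr=60):
    g=im[v0:v1,u0:u1].max(2);n,l,st,ce=cv2.connectedComponentsWithStats((g<thr).astype(np.uint8))
    for i in range(1,n):
        if st[i,4]>8: print(st[i]+[u0,v0,0,0,0],ce[i]+[u0,v0])
print("top knob");dark(t,420,447,258,285)
print("top hinge");dark(t,412,458,188,212)
print("scene knob");dark(s,385,420,308,340)
w=snapshot("wrist");cv2.imwrite("pics/w0.png",w[...,::-1])
a=cv2.resize(t[185:285,390:480],None,fx=5,fy=5,interpolation=cv2.INTER_NEAREST);cv2.imwrite("pics/crop.png",np.hstack([a[:500,:400],cv2.resize(s[255:355,370:450],(400,500),interpolation=0)])[...,::-1])
E
```

```text
lid top px (433.952392578125, 229.73333740234375) 28.444324493408203
lid centre [ 0.53387599 -0.20817511  0.053     ] radius m 0.04850140602351912
top knob
[427 269  12  10  75] [433.16       273.69333333]
top hinge
scene knob
[409 316  11   4  11] [414.         317.81818182]
[394 318  14  15 126] [400.0952381 324.8968254]
```

View pics/crop.png

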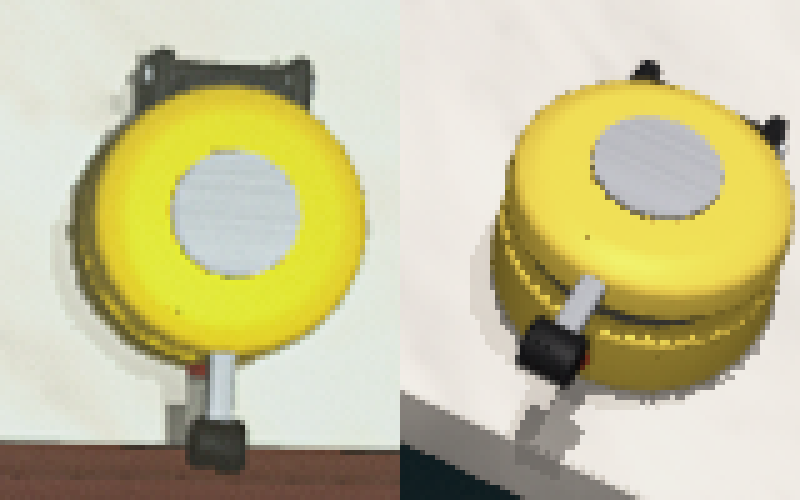

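The crop shows the lid disc, the hinge ears at roughly crop-left (157,80) and (303,85), and the knob disc with its axis along the hinge. I'll triangulate these points.

Run:
```python
from h import *
K,e=tri(ray("top",433.5,274),ray("scene",400.5,325.2));print("knob",K,e)
t=cv2.imread("pics/top0.png")[...,::-1].copy();s=cv2.imread("pics/scene0.png")[...,::-1].copy()
def sil(im,u0,u1,v0,v1):
    h=hsv(im[v0:v1,u0:u1]);m=cv2.inRange(h,(0,0,100),(180,70,255))
    n,l,st,ce=cv2.connectedComponentsWithStats(m);
    i=min(range(1,n),key=lambda i:np.hypot(*(ce[i]-[(u1-u0)/2,(v1-v0)/2])) if st[i,4]>50 else 99)
    return ce[i]+[u0,v0],st[i,4]
a,na=sil(t,420,454,212,243);b,nb=sil(s,406,436,276,301);print(a,na,b,nb)
D,e=tri(ray("top",*a),ray("scene",*b));print("disc",D,e)
for n,u,v in(("top",422.5,199),("top",450.5,200.5),("scene",370+250/5,255+72/5),("scene",370+375/5,255+130/5)):print(n,plane(n,u,v,.045))
d=D[:2]-K[:2];print("dir",np.degrees(np.arctan2(d[1],d[0])),np.linalg.norm(d))
```

```text
knob [ 0.45746398 -0.20703753  0.05976046] 0.0010275326297663652
[436.61143984 227.22287968] 507 [421.10386473 288.03381643] 414
disc [ 0.53700912 -0.21042787  0.06671292] 0.0008144976993937921
top [ 0.5885119  -0.18939581  0.045     ]
top [ 0.58675465 -0.23821249  0.045     ]
scene [ 0.59279541 -0.1913211   0.045     ]
scene [ 0.58899719 -0.23879437  0.045     ]
dir -2.4405646965278294 0.07961736519687779
```

```bash
cat >> h.py <<'E'
def rel(X,yaw,tilt=0):
    s=sense();R0=R.from_rotvec(s["ee_rot"]);best=None
    for k in(0,180):
        # down-pointing tool with y along hinge line
        y=np.array([-np.sin(yaw),np.cos(yaw),0])*(1 if k==0 else -1);z=np.array([np.sin(tilt)*np.cos(yaw),np.sin(tilt)*np.sin(yaw),-np.cos(tilt)])
        Rt=R.from_matrix(np.c_[np.cross(y,z),y,z]);w=(R0.inv()*Rt).as_rotvec(degrees=True)/5
        d=R0.inv().apply(np.array(X)-s["eef_pos"])*1000
        print(k,"d",d.round(1),"w",w.round(2))
    print("t",s["t"],s["eef_pos"].round(4),"f",s["contact_force"].round(1),"op",round(s["opening"],4),"q",s["joint_positions"].round(2))
E
python3 -c "
from h import *
rel([.455,-.207,.16],np.radians(-2.7))"
```

```text
0 d [-499.8 -519.7   71.4] w [-0.01 -0.   -4.47]
180 d [-499.8 -519.7   71.4] w [-0.000e+00  2.000e-02  3.153e+01]
t 0.15 [0.222  0.4754 0.2308] f [-0.5 -0.  -0.9] op 0.0857 q [ 1.13  0.24 -0.01  1.32 -0.    1.57]
```

>>> play_rows(
  rows=[
    {"dx":-500,"dy":-520,"dz":70,"wz":-4.47,"claw":-1},
    {"dx":-500,"dy":-520,"dz":70,"wz":-4.47,"claw":-1},
    {"dx":-500,"dy":-520,"dz":70,"wz":-4.47,"claw":-1},
    {"dx":-500,"dy":-520,"dz":70,"wz":-4.47,"claw":-1},
    {"dx":-500,"dy":-520,"dz":70,"wz":-4.47,"claw":-1},
    {"dx":-500,"dy":-520,"dz":70,"wz":-4.47,"claw":-1},
    {"dx":-500,"dy":-520,"dz":70,"wz":-4.47,"claw":-1},
    {"dx":-500,"dy":-520,"dz":70,"wz":-4.47,"claw":-1},
    {"dx":-500,"dy":-520,"dz":70,"wz":-4.47,"claw":-1},
    {"dx":-500,"dy":-520,"dz":70,"wz":-4.47,"claw":-1},
    {"dx":-500,"dy":-520,"dz":70,"wz":-4.47,"claw":-1},
    {"dx":-500,"dy":-520,"dz":70,"wz":-4.47,"claw":-1},
  ],
)

```text
schema error: expected keys wx, wy, wz, dx, dy, dz, claw
```

```bash
python3 -c "
from h import *
rel([.455,-.207,.16],np.radians(-2.7))"
```

```text
0 d [-499.8 -519.7   71.4] w [-0.01 -0.   -4.47]
180 d [-499.8 -519.7   71.4] w [-0.000e+00  2.000e-02  3.153e+01]
t 0.15 [0.222  0.4754 0.2308] f [-0.5 -0.  -0.9] op 0.0857 q [ 1.13  0.24 -0.01  1.32 -0.    1.57]
```

All keys are needed in every row.

>>> play_rows(
  rows=[
    {"wx":0,"wy":0,"wz":-4.47,"dx":-500,"dy":-520,"dz":70,"claw":-1},
    {"wx":0,"wy":0,"wz":-4.47,"dx":-500,"dy":-520,"dz":70,"claw":-1},
    {"wx":0,"wy":0,"wz":-4.47,"dx":-500,"dy":-520,"dz":70,"claw":-1},
    {"wx":0,"wy":0,"wz":-4.47,"dx":-500,"dy":-520,"dz":70,"claw":-1},
    {"wx":0,"wy":0,"wz":-4.47,"dx":-500,"dy":-520,"dz":70,"claw":-1},
    {"wx":0,"wy":0,"wz":-4.47,"dx":-500,"dy":-520,"dz":70,"claw":-1},
    {"wx":0,"wy":0,"wz":-4.47,"dx":-500,"dy":-520,"dz":70,"claw":-1},
    {"wx":0,"wy":0,"wz":-4.47,"dx":-500,"dy":-520,"dz":70,"claw":-1},
    {"wx":0,"wy":0,"wz":-4.47,"dx":-500,"dy":-520,"dz":70,"claw":-1},
    {"wx":0,"wy":0,"wz":-4.47,"dx":-500,"dy":-520,"dz":70,"claw":-1},
    {"wx":0,"wy":0,"wz":-4.47,"dx":-500,"dy":-520,"dz":70,"claw":-1},
    {"wx":0,"wy":0,"wz":-4.47,"dx":-500,"dy":-520,"dz":70,"claw":-1},
  ],
)

```text
t: 1.15
eef_pos: [0.3816, 0.0067, 0.1834]
ee_rot: [0.073, 3.14, 0.0]
contact_force: [1.4, 1.0, 0.2]
opening: 0.0851
grasp_force: 0.0
```

```bash
python3 -c "
from h import *
rel([.455,-.207,.16],np.radians(-2.7))"
```

```text
0 d [ -83.3 -210.1   23.5] w [0.   0.01 0.  ]
180 d [ -83.3 -210.1   23.5] w [-1.0e-02  0.0e+00 -3.6e+01]
t 1.15 [0.3816 0.0067 0.1834] f [1.4 1.  0.2] op 0.0851 q [ 0.02  0.02 -0.4   1.15  0.    0.06]
```

>>> play_rows(
  rows=[
    {"wx":0,"wy":0,"wz":0,"dx":-75,"dy":-190,"dz":20,"claw":-1},
    {"wx":0,"wy":0,"wz":0,"dx":-75,"dy":-190,"dz":20,"claw":-1},
    {"wx":0,"wy":0,"wz":0,"dx":-75,"dy":-190,"dz":20,"claw":-1},
    {"wx":0,"wy":0,"wz":0,"dx":-75,"dy":-190,"dz":20,"claw":-1},
    {"wx":0,"wy":0,"wz":0,"dx":-75,"dy":-190,"dz":20,"claw":-1},
    {"wx":0,"wy":0,"wz":0,"dx":-75,"dy":-190,"dz":20,"claw":-1},
    {"wx":0,"wy":0,"wz":0,"dx":-75,"dy":-190,"dz":20,"claw":-1},
    {"wx":0,"wy":0,"wz":0,"dx":-75,"dy":-190,"dz":20,"claw":-1},
  ],
)

```text
t: 1.82
eef_pos: [0.447, -0.1843, 0.163]
ee_rot: [-0.075, -3.139, -0.001]
contact_force: [-0.2, 0.3, 1.0]
opening: 0.0854
grasp_force: 0.0
```

Run:
```python
from h import *
rel([.455,-.207,.16],np.radians(-2.7))
p=camera_params("wrist");w=snapshot("wrist");cv2.imwrite("pics/w1.png",w[...,::-1])
np.save("w1.npy",p,allow_pickle=True);print(p)
for X in([.4575,-.207,.058],[.537,-.2104,.0655],[.588,-.2125,.04]):print(proj("wrist",X,p))
```

```text
0 d [ -9.1 -22.3   3. ] w [ 0.01 -0.02 -0.01]
180 d [ -9.1 -22.3   3. ] w [-2.000e-02 -1.000e-02  3.599e+01]
t 1.8167 [ 0.447  -0.1843  0.163 ] f [-0.2  0.3  1. ] op 0.0854 q [-0.39  0.2  -0.24  1.13  0.   -0.34]
{'fov_y': 65.29408859340327, 'cx': 314.47764972413637, 'cy': 235.5717603804432, 'extrinsics': array([[ 4.91278041e-02,  9.48736663e-01,  3.12226205e-01,
         3.66693387e-01],
       [ 9.98792422e-01, -4.67899140e-02, -1.49800738e-02,
        -1.80565243e-01],
       [ 3.96892093e-04,  3.12585106e-01, -9.49889675e-01,
         3.05569143e-01],
       [ 0.00000000e+00,  0.00000000e+00,  0.00000000e+00,
         1.00000000e+00]])}
[283.19383655 249.76875379]
[285.8471092 352.5160248]
[289.88442623 385.07166571]
```

View pics/w1.png

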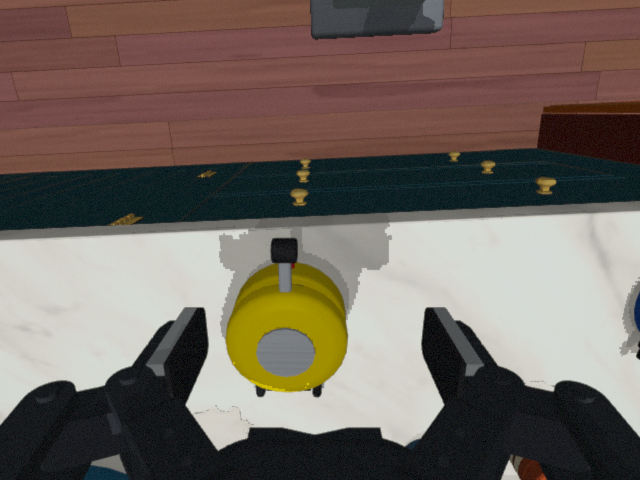

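The knob is at (284,250) and the disc at (286,352), within 2 px of where the triangulated points project. Next I descend over the knob and pinch it.

>>> play_rows(
  rows=[
    {"wx":0,"wy":0,"wz":0,"dx":-11.5,"dy":-22,"dz":0,"claw":-1},
    {"wx":0,"wy":0,"wz":0,"dx":-11.5,"dy":-22,"dz":30,"claw":-0.6},
    {"wx":0,"wy":0,"wz":0,"dx":-11.5,"dy":-22,"dz":60,"claw":-0.3},
    {"wx":0,"wy":0,"wz":0,"dx":-11.5,"dy":-22,"dz":90,"claw":-0.3},
    {"wx":0,"wy":0,"wz":0,"dx":-11.5,"dy":-22,"dz":115,"claw":-0.3},
    {"wx":0,"wy":0,"wz":0,"dx":-11.5,"dy":-22,"dz":125,"claw":-0.3},
    {"wx":0,"wy":0,"wz":0,"dx":-11.5,"dy":-22,"dz":125,"claw":-0.3},
    {"wx":0,"wy":0,"wz":0,"dx":-11.5,"dy":-22,"dz":125,"claw":-0.3},
  ],
  squeeze=25,
)

```text
t: 2.53
eef_pos: [0.4578, -0.2058, 0.0387]
ee_rot: [-0.071, -3.14, -0.0]
contact_force: [0.4, -0.2, 0.7]
opening: 0.0555
grasp_force: 0.0
```

Run:
```python
from h import *
rel([.4575,-.207,.038],np.radians(-2.7))
p=camera_params("wrist");w=snapshot("wrist");cv2.imwrite("pics/w2.png",w[...,::-1])
for X in([.4575,-.207,.057],):print(proj("wrist",X,p))
```

```text
0 d [ 0.3 -1.2  0.7] w [ 0.   -0.01  0.02]
180 d [ 0.3 -1.2  0.7] w [ 1.000e-02  0.000e+00 -3.598e+01]
t 2.5333 [ 0.4578 -0.2058  0.0387] f [ 0.4 -0.2  0.7] op 0.0555 q [-0.42  0.34 -0.4   0.83 -0.   -0.38]
[311.56526053 333.09994361]
```

View pics/w2.png

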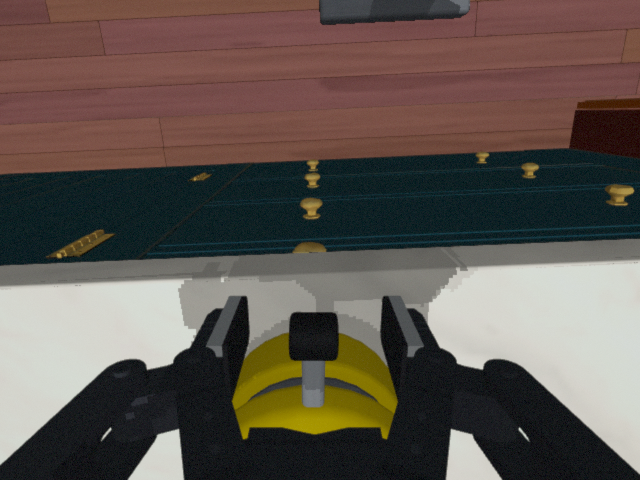

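The knob is centred between the pads at (314,336), so I can close.

>>> play_rows(
  rows=[
    {"wx":0,"wy":0,"wz":0,"dx":0,"dy":0,"dz":0,"claw":0.2},
    {"wx":0,"wy":0,"wz":0,"dx":0,"dy":0,"dz":0,"claw":0.4},
    {"wx":0,"wy":0,"wz":0,"dx":0,"dy":0,"dz":0,"claw":0.7},
    {"wx":0,"wy":0,"wz":0,"dx":0,"dy":0,"dz":0,"claw":1},
    {"wx":0,"wy":0,"wz":0,"dx":0,"dy":0,"dz":0,"claw":1},
    {"wx":0,"wy":0,"wz":0,"dx":0,"dy":0,"dz":0,"claw":1},
    {"wx":0,"wy":0,"wz":0,"dx":0,"dy":0,"dz":0,"claw":1},
    {"wx":0,"wy":0,"wz":0,"dx":0,"dy":0,"dz":0,"claw":1},
  ],
  squeeze=30,
)

```text
t: 3.25
eef_pos: [0.4585, -0.2064, 0.039]
ee_rot: [0.073, 3.139, 0.002]
contact_force: [1.1, 5.5, 2.7]
opening: 0.0175
grasp_force: 32.4
```

Run:
```python
from h import *
s=sense();R0=R.from_rotvec(s["ee_rot"])
K=s["eef_pos"]-R0.apply([0,0,.019]);print(K,s["opening"],s["grasp_force"],s["contact_force"].round(1))
H=np.array([.588,-.2125,.040]);r=np.hypot(.13,.01)
x=np.array([np.cos(np.radians(-2.7)),np.sin(np.radians(-2.7)),0])
v=K-H;print("r",np.hypot(v@x,v[2]))
a0=np.arctan2(v[2],-(v@x));print("theta0",np.degrees(a0)-4.4)
for th in list(range(10,61,10))+[62]:
    a=np.radians(th+4.4);d=(-np.cos(a)*r+np.cos(a0)*r)*x+np.array([0,0,(np.sin(a)-np.sin(a0))*r]);print(th,(R0.inv().apply(d)*1000).round(1))
```

```text
[ 0.45851235 -0.20643855  0.05800148] 0.017508750808761818 32.36984342336655 [1.1 5.5 2.7]
r 0.13087338730885031
theta0 3.506033821830208
10 [ -2.9   0.  -14.5]
20 [-10.5   0.  -35.9]
30 [-21.6   0.  -55.7]
40 [-36.1   0.1 -73.2]
50 [-53.4   0.1 -88. ]
60 [-72.9   0.1 -99.6]
62 [-7.710e+01  1.000e-01 -1.014e+02]
```

Gripped, with the radius right at 131 mm. I'll follow the arc in two parts.

>>> play_rows(
  rows=[
    {"wx":0,"wy":0,"wz":0,"dx":-1,"dy":0,"dz":-7,"claw":1},
    {"wx":0,"wy":0,"wz":0,"dx":-3,"dy":0,"dz":-14.5,"claw":1},
    {"wx":0,"wy":0,"wz":0,"dx":-6.3,"dy":0,"dz":-25.5,"claw":1},
    {"wx":0,"wy":0,"wz":0,"dx":-10.5,"dy":0,"dz":-36,"claw":1},
    {"wx":0,"wy":0,"wz":0,"dx":-15.8,"dy":0,"dz":-46,"claw":1},
    {"wx":0,"wy":0,"wz":0,"dx":-21.6,"dy":0,"dz":-55.7,"claw":1},
    {"wx":0,"wy":0,"wz":0,"dx":-21.6,"dy":0,"dz":-55.7,"claw":1},
    {"wx":0,"wy":0,"wz":0,"dx":-21.6,"dy":0,"dz":-55.7,"claw":1},
  ],
)

```text
t: 3.92
eef_pos: [0.4792, -0.2075, 0.0947]
ee_rot: [-0.073, -3.14, -0.001]
contact_force: [-2.2, 4.0, 3.6]
opening: 0.0178
grasp_force: 31.0
```

Run:
```python
from h import *
s=sense();print(s["eef_pos"],s["opening"],s["grasp_force"],s["contact_force"].round(1))
K=s["eef_pos"]-R.from_rotvec(s["ee_rot"]).apply([0,0,.019]);v=K-[.588,-.2125,.04];print(np.hypot(v[0],v[2]),np.degrees(np.arctan2(v[2],-v[0]))-4.4)
```

```text
[ 0.47924936 -0.20749537  0.09470816] 0.017760398378955187 30.974138975143433 [-2.2  4.   3.6]
0.13136786622988858 29.730661330093916
```

>>> play_rows(
  rows=[
    {"wx":0,"wy":0,"wz":0,"dx":-7,"dy":0,"dz":-9,"claw":1},
    {"wx":0,"wy":0,"wz":0,"dx":-14.5,"dy":0,"dz":-17.5,"claw":1},
    {"wx":0,"wy":0,"wz":0,"dx":-23,"dy":0,"dz":-25.3,"claw":1},
    {"wx":0,"wy":0,"wz":0,"dx":-31.8,"dy":0,"dz":-32.3,"claw":1},
    {"wx":0,"wy":0,"wz":0,"dx":-41.3,"dy":0,"dz":-38.5,"claw":1},
    {"wx":0,"wy":0,"wz":0,"dx":-51.3,"dy":0,"dz":-44,"claw":1},
    {"wx":0,"wy":0,"wz":0,"dx":-52,"dy":0,"dz":-44.4,"claw":1},
    {"wx":0,"wy":0,"wz":0,"dx":-52,"dy":0,"dz":-44.4,"claw":1},
    {"wx":0,"wy":0,"wz":0,"dx":-52,"dy":0,"dz":-44.4,"claw":1},
  ],
)

```text
t: 4.67
eef_pos: [0.5315, -0.2103, 0.139]
ee_rot: [0.073, 3.14, 0.0]
contact_force: [-0.3, 3.3, 4.1]
opening: 0.0176
grasp_force: 30.6
```

Run:
```python
from h import *
s=sense();print(s["eef_pos"],s["opening"],s["grasp_force"],s["contact_force"].round(1))
K=s["eef_pos"]-R.from_rotvec(s["ee_rot"]).apply([0,0,.019]);v=K-[.588,-.2125,.04];print(np.hypot(v[0],v[2]),np.degrees(np.arctan2(v[2],-v[0]))-4.4)
p=camera_params("wrist");w=snapshot("wrist");cv2.imwrite("pics/w3.png",w[...,::-1])
```

```text
[ 0.53152581 -0.21026426  0.13898101] 0.017646960046167323 30.552400946617126 [-0.3  3.3  4.1]
0.1308061265244592 60.01601100759935
```

View pics/w3.png

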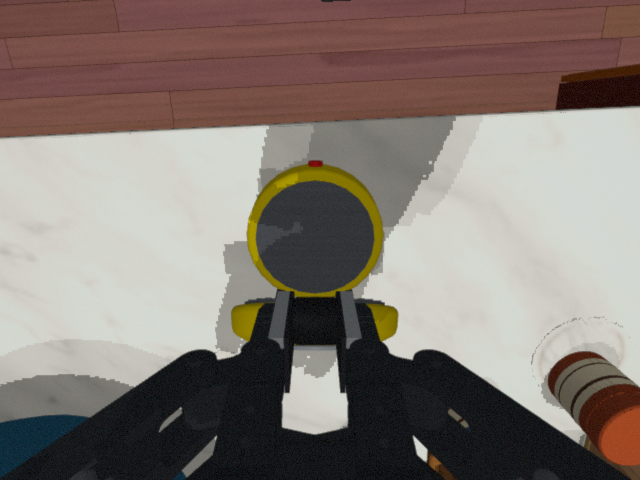

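The lid is open with its plates visible (the base plate centred at about (316,236)), and the geometry gives 60°. Now I release and back off upward.

>>> play_rows(
  rows=[
    {"wx":0,"wy":0,"wz":0,"dx":0,"dy":0,"dz":0,"claw":0.4},
    {"wx":0,"wy":0,"wz":0,"dx":0,"dy":0,"dz":0,"claw":0},
    {"wx":0,"wy":0,"wz":0,"dx":0,"dy":0,"dz":0,"claw":-0.3},
    {"wx":0,"wy":0,"wz":0,"dx":0,"dy":0,"dz":0,"claw":-0.3},
    {"wx":0,"wy":0,"wz":0,"dx":0,"dy":0,"dz":0,"claw":-0.3},
    {"wx":0,"wy":0,"wz":0,"dx":10,"dy":0,"dz":-20,"claw":-0.3},
    {"wx":0,"wy":0,"wz":0,"dx":20,"dy":0,"dz":-50,"claw":-0.3},
    {"wx":0,"wy":0,"wz":0,"dx":50,"dy":0,"dz":-75,"claw":-0.3},
    {"wx":0,"wy":0,"wz":0,"dx":85,"dy":0,"dz":-90,"claw":-0.3},
    {"wx":0,"wy":0,"wz":0,"dx":120,"dy":0,"dz":-100,"claw":-0.3},
    {"wx":0,"wy":0,"wz":0,"dx":150,"dy":0,"dz":-100,"claw":-0.3},
    {"wx":0,"wy":0,"wz":0,"dx":150,"dy":0,"dz":-100,"claw":-0.3},
  ],
)

```text
t: 5.72
eef_pos: [0.3773, -0.2027, 0.2397]
ee_rot: [-0.075, -3.14, 0.001]
contact_force: [0.2, 0.0, 0.3]
opening: 0.0557
grasp_force: 0.0
```

>>> play_rows(
  rows=[
    {"wx":0,"wy":0,"wz":0,"dx":0,"dy":0,"dz":0,"claw":-0.3},
    {"wx":0,"wy":0,"wz":0,"dx":0,"dy":0,"dz":0,"claw":-0.3},
    {"wx":0,"wy":0,"wz":0,"dx":0,"dy":0,"dz":0,"claw":-0.3},
  ],
)

```text
t: 5.97
eef_pos: [0.3825, -0.2036, 0.2384]
ee_rot: [0.073, 3.141, -0.0]
contact_force: [-0.7, 0.4, -0.5]
opening: 0.0555
grasp_force: 0.0
```

Run:
```python
from h import *
s=sense();print(s["t"],s["eef_pos"],s["opening"],s["contact_force"].round(1))
w=snapshot("wrist");p=camera_params("wrist");sc=snapshot("scene")
cv2.imwrite("pics/f.png",np.hstack([cv2.resize(w,(400,300)),cv2.resize(sc,(400,300))])[...,::-1])
K=np.array([.588-.0563*np.cos(.047),-.2125+.0563*np.sin(.047)+0,.1576]);print("expected knob at 60deg",proj("wrist",K,p)*.625,proj("scene",K)*.625+[400,0])
```

```text
5.9667 [ 0.38253594 -0.20359341  0.23842096] 0.05549455497113556 [-0.7  0.4 -0.5]
expected knob at 60deg [197.32269673 269.51207284] [667.8067164  158.61792645]
```

View pics/f.png

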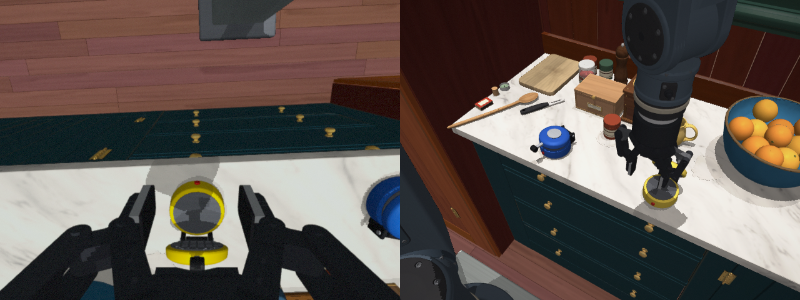

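The wrist view (left) shows the lid standing open with the knob at about (197,266), close to the (197,269) expected for 60°. The blue one is closed at (557,140) in the right-hand view, and the gripper is clear of everything.

```bash
python3 -c "
from rig import *
print(job_done())"
```

```text
the job is handed in; nothing more can be done
None
```

The yellow lid stands released at about 60° by measurement, the blue one is still closed, the gripper is clear of everything, and I handed the job in after about 6 s of robot time; no verdict came back.

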